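# Raise the prop stand one rung and prove its lock

## Robot

A 7-joint arm with a two-finger parallel gripper is mounted at the origin on the work surface. World frame = base frame: x ahead of the robot, y to its left, z up, the work surface at z = 0. Lengths are in m, angles in rad, forces in N, time in s.
With the tool pointing down it reaches from about 0.425 to 0.925 m from the base axis. Payload 6.8 kg.
Tool frame: the origin (TCP) lies at the very end of the fingers, on their centre line; the grasp point (between the pads) lies 19 mm behind it; z points along the fingers, y is the direction in which the jaws open and shut (so a half turn about z gives the same grasp; the last joint's range is limited). The gripper opens to 85 mm and grips with 20 to 120 N. Pads are 22 mm wide; open, the fingers measure 114 mm over their backs; the gripper's body (76 mm by 85 mm) begins 54 mm behind the grasp point. The pads swing forward as they close: fully open they stand 13 mm farther back than shut.
Start: joints at [-1.353, 0.477, 0.022, 1.555, -0.011, 1.109, -0.083], TCP at [0.216, 0.64, 0.199] pointing down, gripper open.
Joint ranges: [-2.96, 2.96], [-0.34, 2.1], [-1.41, 1.46], [0.24, 2.44], [-1.37, 4.51], [0.17, 1.92], [-2.96, 2.96]. Speed limits (rad/s): [2.39, 2.39, 3.14, 3.14, 3.14, 3.14, 3.14].

## Interface

Orientations are given as a rotation vector (axis times angle).
In Python, from bench import monitor, viewer, job gives the robot as it stands. The module is installed in compiled form; this text tells all that it offers.
- The arm moves only by the tool drive_tool, never from a script. Its argument "commands" is a list of rows, each an object with "linear": the shift along the tool's x, y, z in m, a list of three; "dr": the turn, a rotation vector about the tool's x, y, z in degrees, a list of three; "jaw": the closure, from 0 (fully open) to 1 (shut). A call has 1 to 8 rows; each row shifts and turns the pose as measured when the row begins, along the tool's axes as they then stand; what a row does not reach is not made up. A row lasts 1/8 s, in which the tool goes at most 62.5 mm and 10.7 degrees, less where a joint would pass 70% of its speed; a pose out of reach is approached as far as the arm can. A call is refused whole if a number of a shift passes 0.0625 or a number of a turn 10.7, either way. A call with a gripper value outside its range is refused whole. The fingers move at their own pace and stop on an object; "force" is the grip in N (left out, the last holds). Time passes only in rows, so rows that do not move let the fingers close. It gives the time, the measured TCP pose, the force and the opening at its end, in the units of the state.
- monitor.get_obs(): the state, without advancing time (a new reading comes with each control period).
- viewer.grab_frame(name): name is "scene" or "top" or "wrist"; returns the picture (420x560x3 uint8, red, green, blue); there is no depth.
- viewer.calibration(name): a dict with "K" (3x3 intrinsics, pixels), "k1" (the pictures are not rectified: a ray, as slopes to the right and down, at radius r is drawn at 1 + k1 r^2 times it, then the intrinsics apply), "R" (3x3) and "t" (3): a world point X has camera coordinates R X + t. Camera axes: x right, y down, z forward; pixel columns grow to the right and rows downward; lengths in m; the calibration is good to about 2 mm. A picture is of the moment at which its call begins: read the wrist's pose just before it. calibration takes no time and is no camera call; for the wrist camera it gives the pose at the moment of the call.
- job.hand_in(): hands the job in, once; it reports no verdict.
The state is a dict: "clock": time; "joints": joint angles; "qvel": joint speeds; "tau": joint torques, N m; "tcp_pos": TCP position; "orientation": TCP orientation; "contact_force": force on the tool from outside, world axes, zero at the start; "moment": the same for the moment, N m; "grip_width": finger opening in m.
Only numpy, scipy, OpenCV 4.12 (cv2) and the standard library are available. Lean on these libraries where they do the work, as an engineer would, in place of code of your own. Each camera call takes 0.05 s, during which the arm holds its last target.

## Task

Take the prop stand's sliding section by its grip rib, raise it until its hooks have passed the upper rung and swung back out, then let it down gently (slower than 10 cm a second, no drop, no forcing) until it hangs on that rung, and let go. Then press down on top of the section with about 15 N to prove that the hooks hold, with the rung never carrying more than 30 N in all. Back away and leave the other things where they are.

Things in the scene. Friction and masses are not known exactly. Their poses are not given: they have to be found in the camera images.
- stand: Prop stand bolted to the bench: dark base plate 180 x 230 x 10 mm, two blue slotted uprights (tops 170 mm above the bench) 85 mm either side, two 14 mm steel rungs between them along its y, one above the other, 20 mm to its +x side. Origin: centre of the plate's underside, z up. Lower rung's axis 55 mm up; the upper rung is bolted 42 to 78 mm above it, different each time, not measured.
- rib (a point): Centre of the smooth grip rib on the sliding aluminium section: 16 mm thick along the stand's x, 70 mm long along y, 40 mm tall, standing on the head plate (60 x 190 x 8 mm), so 20 mm above the plate and 20 mm below the rib's top; 200 mm above the bench at the start. Axes as the stand's. Section slides straight up and down; with hooks it weighs 4.5 to 7.5 N, guides rub with about 1 N.
- fly (a joint): Height of the sliding section in m above its start. 0: hanging with its hooks on the lower rung (also the bottom stop); top stop 0.125. Hung on the upper rung it reads 0.042 to 0.078, depending on where that rung is bolted. Let go with the hooks not over the upper rung, it drops.
- hooks (a joint): Angle in rad of the hook pair on a shaft low on the section, noses to the stand's +x. 0: level, noses out, at their stop. Positive: noses down; a tail weight returns them. Rising, the upper rung pushes them down (about 1.2); about 36 mm above the hanging height (fly 0.077 to 0.115) they snap out to 0 above the rung, and lowering then hangs them on it. Lowered sooner, they pass back below.
- tin: Bystander, to be left alone: grey paint tin, 90 mm across, 110 mm tall; origin under its centre.
- flask: Bystander, to be left alone: clear plastic bottle, 68 mm across, 170 mm tall; origin under its centre.
- wrench: Bystander, to be left alone: steel wrench lying flat, along its own x.
- hammer: Bystander, to be left alone: hammer lying flat, handle to its own -x.
- offcut: Bystander, to be left alone: timber offcut 160 x 70 x 30 mm; origin under its centre.
- collar: Bystander, to be left alone: steel collar, 56 mm across, 30 mm high; origin under its centre.
- carton: Bystander, to be left alone: cardboard carton 120 x 160 x 90 mm; origin under its centre.

How it is judged:
On the way, in this order (a step that is already met when the one before it is completed fails the run):
1. the section is raised past the upper rung and its hooks have swung back out above it (value of joint fly above 0.078 m and value of joint hooks below 0.15 rad), for 0.1 s.
2. the section hangs on the upper rung by its hooks and has been let go (value of joint fly between 0.039 and 0.081 m and value of joint hooks below 0.15 rad and velocity of joint fly between -0.01 and 0.01 m/s and contact force between fly and the fingers below 0.1 N), for 0.3 s.
3. the section is pressed down: the hooks carry more than 13 N (contact force between hooks and anything else above 13 N and value of joint fly between 0.039 and 0.081 m and value of joint hooks below 0.15 rad), for 0.15 s.
At the end, for the whole second after the job is handed in: The section hangs at rest on the upper rung (fly between 0.039 and 0.081 m, slower than 10 mm/s) with its hooks out (hooks below 0.15 rad) (value of joint fly between 0.039 and 0.081 m and value of joint hooks below 0.15 rad and velocity of joint fly between -0.01 and 0.01 m/s); the robot touches nothing.
It fails at once if the hooks are loaded with more than 32 N (contact force between hooks and anything else above 32 N).
It fails at once if the section comes down faster than 0.12 m/s (dropped) (velocity of joint fly below -0.12 m/s).
It fails at once if one of the other things on the bench is moved by more than 30 mm (distance of any of tin, flask, wrench, hammer, offcut, collar, carton from where it was at the start of the episode above 0.03 m).
It also fails if it takes over 58 s, if anything falls off the work surface, if the arm or the gripper's body presses on something with over 40 N, if the wrist force passes 120 N, or if a joint passes its speed limit or range.

## Working session

There is one attempt and no reset: what is moved stays moved. The work goes in short steps, Python scripts to look and compute and a tool call to move; the robot and the scene stay as the last step left them, time stands still between calls to the robot, and variables do not carry over. Pictures are saved under pics/ and viewed, and the job is handed in when it is done.

Besides the shell and the picture viewer there is one more tool, called as name(argument=value, ...) on one line, values as JSON. drive_tool: Moves the arm, as the interface text tells. Its arguments: {"type":"object","properties":{"commands":{"type":"array"},"force":{"type":"number"}},"required":["commands"]}

```bash
mkdir -p pics; python3 - <<'E'
from bench import monitor, viewer, job
import cv2
print(monitor.get_obs())
for n in ["scene","top","wrist"]:
    c=viewer.calibration(n); print(n,c)
    im=viewer.grab_frame(n); cv2.imwrite(f"pics/{n}0.png",im[:,:,::-1])
E
```

```text
{'clock': 0.0, 'joints': array([-1.3530884 ,  0.47783511,  0.0223521 ,  1.55647844, -0.01147789,
        1.10931777, -0.08309953]), 'qvel': array([ 0.00083915,  0.0006741 ,  0.00079623,  0.0007719 ,  0.00140242,
        0.00207529, -0.00142492]), 'tau': array([ 4.74536421e-06, -5.96433413e+01,  1.60779387e+00, -2.81204242e+01,
        1.24213859e-02,  9.06727393e-03,  2.61746840e-05]), 'tcp_pos': array([0.21586857, 0.6388376 , 0.19779117]), 'orientation': array([-5.09462088e-01, -3.09986356e+00,  2.99228890e-03]), 'contact_force': array([-0.79945422,  0.61511142,  0.27682412]), 'moment': array([0.01037772, 0.05333389, 0.00755149]), 'grip_width': 0.0853505981922874}
scene {'K': array([[388.096686  ,   0.        , 280.71838007],
       [  0.        , 388.096686  , 208.4293083 ],
       [  0.        ,   0.        ,   1.        ]]), 'k1': -0.11017151689023227, 'R': array([[ 0.68825426,  0.72546071, -0.0035821 ],
       [ 0.59345187, -0.56584204, -0.57239642],
       [-0.41727801,  0.39182847, -0.81996921]]), 't': array([-0.44714742, -0.17839003,  1.20534836])}
top {'K': array([[421.66839563,   0.        , 281.42224151],
       [  0.        , 421.66839563, 200.69897818],
       [  0.        ,   0.        ,   1.        ]]), 'k1': 0.03172348467805649, 'R': array([[ 2.47630261e-02, -9.99682528e-01,  4.65141842e-03],
       [-9.88389161e-01, -2.51804814e-02, -1.49842616e-01],
       [ 1.49912170e-01, -8.86854932e-04, -9.88698920e-01]]), 't': array([0.07967758, 0.57233446, 1.08832282])}
wrist {'K': array([[300.03061864,   0.        , 272.04336301],
       [  0.        , 300.03061864, 210.62025583],
       [  0.        ,   0.        ,   1.        ]]), 'k1': -0.00203339250523197, 'R': array([[ 0.31869177,  0.94785558, -0.00231446],
       [ 0.91128355, -0.3057218 ,  0.27585589],
       [ 0.26076397, -0.09002213, -0.96119622]]), 't': array([-0.67294791, -0.03717836,  0.37914656])}
```

View pics/scene0.png

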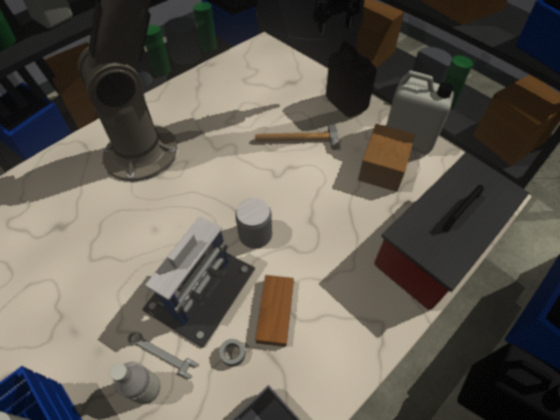

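View pics/top0.png

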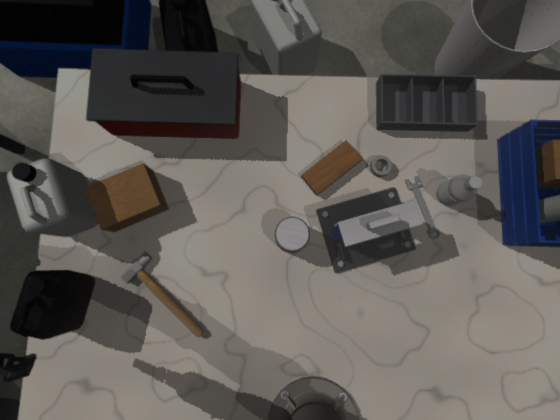

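View pics/wrist0.png

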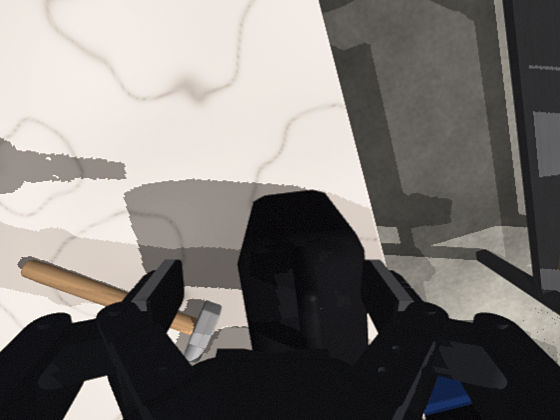

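The top view shows the stand around (368,228), with the rib near (385,218). The tin is at (292,234), the wrench at (425,208), the collar at (381,165) and the offcut at (333,167). The scene view shows the rib near (187,253). I'll zoom in on both.

```bash
python3 - <<'E'
import cv2
a=cv2.imread("pics/top0.png")[175:285,305:445]; cv2.imwrite("pics/topz.png",cv2.resize(a,None,fx=5,fy=5,interpolation=cv2.INTER_CUBIC))
a=cv2.imread("pics/scene0.png")[205:350,130:270]; cv2.imwrite("pics/scenez.png",cv2.resize(cv2.convertScaleAbs(a,alpha=1.5),None,fx=4,fy=4,interpolation=cv2.INTER_CUBIC))
E
```

```text
(no output)
```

View pics/topz.png

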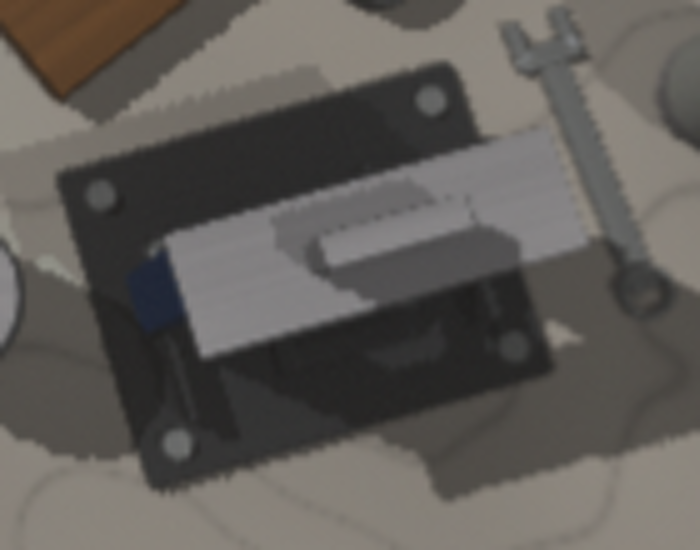

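View pics/scenez.png

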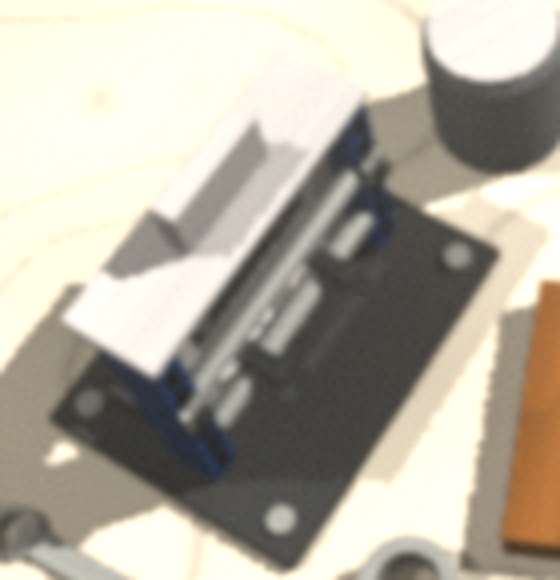

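```bash
cat > h.py <<'E'
import numpy as np,cv2
from bench import monitor,viewer,job
def ray(c,px):
    d=np.array([c['k1'],0,0,0,0.])
    px=np.asarray(px,float).reshape(-1,1,2)
    u=cv2.undistortPointsIter(px,c['K'],d,None,None,(3,50,1e-10)).reshape(-1,2)
    D=np.c_[u,np.ones(len(u))]@c['R']; C=-c['R'].T@c['t']
    return C,D
def onz(c,px,z):
    C,D=ray(c,px); s=(z-C[2])/D[:,2]; return C+s[:,None]*D
def proj(c,X):
    X=np.atleast_2d(X).astype(float)
    return cv2.projectPoints(X,cv2.Rodrigues(c['R'])[0],c['t'],c['K'],np.array([c['k1'],0,0,0,0.]))[0].reshape(-1,2)
E
python3 - <<'E'
from h import *
c=viewer.calibration("top"); s=viewer.calibration("scene")
def show(n,c,q,z):
    p=onz(c,q,z); print(n,p[:,:2].round(4).tolist(),'ctr',p.mean(0).round(4))
    for i in range(4):
        d=p[(i+1)%4]-p[i]; print('  len',np.hypot(*d[:2]).round(4),'ang',np.degrees(np.arctan2(d[1],d[0])).round(1))
T=lambda l:np.array(l)/5+[305,175]
S=lambda l:np.array(l)/4+[130,205]
show('head top',c,T([(165,235),(545,125),(588,240),(205,360)]),.18)
show('base top',c,T([(57,178),(450,62),(552,370),(155,490)]),.01)
show('rib top',c,T([(320,240),(470,197),(475,222),(330,268)]),.22)
show('head scene',s,S([(65,320),(285,62),(368,100),(160,375)]),.18)
show('base scene',s,S([(50,415),(290,570),(498,255),(390,190)]),.01)
show('rib scene',s,S([(150,212),(255,122),(262,140),(180,245)]),.22)
for n,px,z in [('tin',(292,234),.11),('wrench',(425,208),0.01),('collar',(381,165),.03),('flask',(475,183),.17),('offcut',(333,167),.03)]:
    print(n,onz(c,[px],z)[0])
E
```

```text
head top [[0.5024, -0.0392], [0.559, -0.2174], [0.5052, -0.2361], [0.4448, -0.058]] ctr [ 0.5029 -0.1377  0.18  ]
  len 0.1869 ang -72.4
  len 0.0569 ang -160.8
  len 0.1881 ang 108.7
  len 0.0606 ang 18.0
base top [[0.55, -0.0029], [0.6204, -0.2198], [0.4521, -0.2721], [0.3823, -0.0576]] ctr [ 0.5012 -0.1381  0.01  ]
  len 0.228 ang -72.0
  len 0.1763 ang -162.7
  len 0.2256 ang 108.0
  len 0.1765 ang 18.1
rib top [[0.4978, -0.1031], [0.5189, -0.1704], [0.5077, -0.1724], [0.4854, -0.1075]] ctr [ 0.5025 -0.1383  0.22  ]
  len 0.0705 ang -72.6
  len 0.0114 ang -169.7
  len 0.0687 ang 109.0
  len 0.0132 ang 19.4
head scene [[0.5084, -0.2322], [0.4618, -0.0595], [0.5121, -0.0417], [0.5648, -0.2135]] ctr [ 0.5118 -0.1367  0.18  ]
  len 0.1788 ang 105.1
  len 0.0534 ang 19.5
  len 0.1796 ang -73.0
  len 0.0594 ang -161.7
base scene [[0.4557, -0.2687], [0.6258, -0.2183], [0.5592, -0.004], [0.4773, -0.0239]] ctr [ 0.5295 -0.1287  0.01  ]
  len 0.1774 ang 16.5
  len 0.2244 ang 107.3
  len 0.0843 ang -166.4
  len 0.2457 ang -95.0
rib scene [[0.5119, -0.171], [0.506, -0.103], [0.5169, -0.1067], [0.5367, -0.1704]] ctr [ 0.5179 -0.1378  0.22  ]
  len 0.0682 ang 94.9
  len 0.0115 ang -18.6
  len 0.0667 ang -72.8
  len 0.0248 ang -178.8
tin [0.47675161 0.06565732 0.11      ]
wrench [ 0.56490602 -0.30107097  0.01      ]
collar [ 0.67822347 -0.17695276  0.03      ]
flask [ 0.60526905 -0.36585724  0.17      ]
offcut [ 0.66931701 -0.04529902  0.03      ]
```

```bash
cat >> h.py <<'E'
from scipy.spatial.transform import Rotation as Ro
def plan(tgt,yaw=None):
    o=monitor.get_obs(); R=Ro.from_rotvec(o['orientation']); M=R.as_matrix()
    print('t',o['clock'],'tcp',o['tcp_pos'].round(4),'F',o['contact_force'].round(2),'w',round(o['grip_width'],4)); print('tool axes x,y,z:',M.T.round(3).tolist())
    print('joints',o['joints'].round(2))
    print('shift in tool axes',(M.T@(np.array(tgt)-o['tcp_pos'])).round(4))
    if yaw is not None:
        for s in (0,180):
            a=np.radians(yaw+s); y=np.array([np.cos(a),np.sin(a),0]); z=np.array([0,0,-1.]); x=np.cross(y,z)
            T=Ro.from_matrix(np.c_[x,y,z]); print('turn tool axes deg',(R.inv()*T).as_rotvec(degrees=True).round(2), 'for y at',yaw+s)
E
python3 - <<'E'
from h import *
plan([.502,-.138,.36],18)
E
```

```text
t 0.15 tcp [0.2159 0.639  0.198 ] F [-0.37 -0.44  0.32] w 0.0855
tool axes x,y,z: [[-0.947, 0.32, -0.0], [0.32, 0.947, -0.001], [-0.0, -0.001, -1.0]]
joints [-1.35  0.48  0.02  1.56 -0.01  1.11 -0.08]
shift in tool axes [-0.5198 -0.6448 -0.161 ]
turn tool axes deg [-7.000e-02  4.000e-02  5.333e+01] for y at 18
turn tool axes deg [-5.0000e-02 -9.0000e-02 -1.2667e+02] for y at 198
```

drive_tool(commands=[{"linear": [0,0,-0.06],"dr": [0,0,0],"jaw": 0},{"linear": [0,0,-0.06],"dr": [0,0,0],"jaw": 0},{"linear": [0,0,-0.06],"dr": [0,0,0],"jaw": 0},{"linear": [-0.04,-0.045,0],"dr": [0,0,8],"jaw": 0},{"linear": [-0.04,-0.045,0],"dr": [0,0,8],"jaw": 0},{"linear": [-0.04,-0.045,0],"dr": [0,0,8],"jaw": 0}])

```text
clock: 0.9
tcp_pos: [0.2611, 0.465, 0.3812]
orientation: [1.152, 2.923, -0.008]
contact_force: [0.1, -0.0, 0.5]
grip_width: 0.085
```

```bash
python3 - <<'E'
from h import *
plan([.52,.2,.36],18)
E
```

```text
t 0.9 tcp [0.2611 0.465  0.3812] F [ 0.12 -0.01  0.45] w 0.085
tool axes x,y,z: [[-0.731, 0.682, -0.002], [0.682, 0.731, -0.005], [-0.002, -0.005, -1.0]]
joints [-1.29  0.12  0.13  1.63 -0.02  1.4  -0.34]
shift in tool axes [-0.37   -0.0169  0.022 ]
turn tool axes deg [-0.25  0.19 28.97] for y at 18
turn tool axes deg [  -0.26   -0.33 -151.03] for y at 198
```

drive_tool(commands=[{"linear": [-0.06,0,0],"dr": [0,0,0],"jaw": 0},{"linear": [-0.06,0,0],"dr": [0,0,0],"jaw": 0},{"linear": [-0.06,0,0],"dr": [0,0,0],"jaw": 0},{"linear": [-0.06,0,0],"dr": [0,0,0],"jaw": 0},{"linear": [-0.06,0,0],"dr": [0,0,0],"jaw": 0},{"linear": [-0.06,0,0],"dr": [0,0,0],"jaw": 0}])

```text
clock: 1.65
tcp_pos: [0.5278, 0.2101, 0.3819]
orientation: [-1.145, -2.924, 0.005]
contact_force: [1.1, 0.6, 0.3]
grip_width: 0.0854
```

```bash
python3 - <<'E'
from h import *
plan([.502,-.138,.34],18)
E
```

```text
t 1.65 tcp [0.5278 0.2101 0.3819] F [1.12 0.56 0.34] w 0.0854
tool axes x,y,z: [[-0.734, 0.679, 0.0], [0.679, 0.734, -0.003], [-0.003, -0.002, -1.0]]
joints [-0.85  0.18  0.43  1.57 -0.08  1.4   0.42]
shift in tool axes [-0.2174 -0.2729  0.0427]
turn tool axes deg [-1.900e-01  2.000e-02  2.923e+01] for y at 18
turn tool axes deg [-3.0000e-02 -2.6000e-01 -1.5077e+02] for y at 198
```

drive_tool(commands=[{"linear": [-0.03,-0.035,0],"dr": [0,0,9.7],"jaw": 0},{"linear": [-0.035,-0.03,0],"dr": [0,0,9.7],"jaw": 0},{"linear": [-0.04,-0.02,0],"dr": [0,0,9.7],"jaw": 0}])

```text
clock: 2.02
tcp_pos: [0.5255, 0.0674, 0.3806]
orientation: [-1.867, -2.526, 0.01]
contact_force: [-0.0, 0.6, 0.6]
grip_width: 0.0854
```

```bash
python3 - <<'E'
from h import *
plan([.502,-.138,.34],18)
E
```

```text
t 2.025 tcp [0.5255 0.0674 0.3806] F [-0.    0.57  0.63] w 0.0854
tool axes x,y,z: [[-0.294, 0.956, -0.004], [0.956, 0.294, -0.005], [-0.004, -0.005, -1.0]]
joints [-0.75  0.11  0.57  1.66 -0.06  1.39  0.12]
shift in tool axes [-0.1892 -0.0826  0.0418]
turn tool axes deg [-0.31  0.22 -0.92] for y at 18
turn tool axes deg [  0.34   0.49 179.07] for y at 198
```

drive_tool(commands=[{"linear": [-0.05,-0.022,0.0],"dr": [0,0,-0.9],"jaw": 0},{"linear": [-0.05,-0.022,0],"dr": [0,0,0],"jaw": 0},{"linear": [-0.05,-0.022,0],"dr": [0,0,0],"jaw": 0},{"linear": [-0.04,-0.017,0],"dr": [0,0,0],"jaw": 0},{"linear": [0,0,0],"dr": [0,0,0],"jaw": 0}])

```text
clock: 2.65
tcp_pos: [0.5006, -0.1498, 0.3814]
orientation: [-1.858, -2.533, 0.011]
contact_force: [0.3, -0.4, 0.7]
grip_width: 0.0852
```

```bash
python3 - <<'E'
from h import *
plan([.502,-.138,.187],18)
im=viewer.grab_frame("wrist"); cv2.imwrite("pics/w1.png",im[:,:,::-1])
E
```

```text
t 2.65 tcp [ 0.5006 -0.1498  0.3814] F [ 0.3  -0.4   0.69] w 0.0852
tool axes x,y,z: [[-0.3, 0.954, -0.004], [0.954, 0.3, -0.006], [-0.004, -0.005, -1.0]]
joints [-0.5   0.1   0.74  1.69 -0.06  1.39  0.55]
shift in tool axes [0.0115 0.006  0.1944]
turn tool axes deg [-0.32  0.21 -0.52] for y at 18
turn tool axes deg [  0.33   0.51 179.48] for y at 198
```

View pics/w1.png

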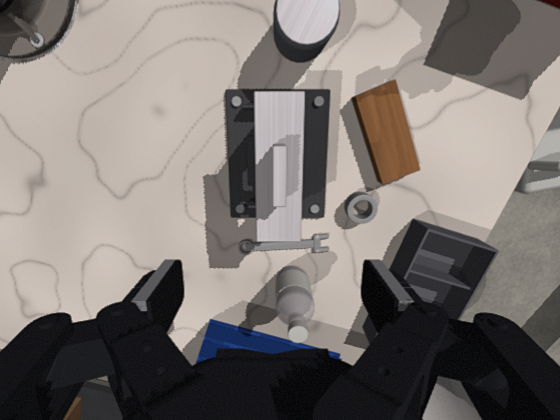

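The wrist view shows the rib at about (279,176). Its long side is upright in the picture, square to the jaw direction. I'll measure it from this view.

```bash
python3 - <<'E'
from h import *
im=viewer.grab_frame("wrist")[:,:,::-1]
z=cv2.resize(np.ascontiguousarray(im[80:250,215:345]),None,fx=4,fy=4,interpolation=cv2.INTER_CUBIC); cv2.imwrite("pics/w1z.png",z)
c=viewer.calibration("wrist"); np.save("w1.npy",c,allow_pickle=True)
E
```

```text
(no output)
```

View pics/w1z.png

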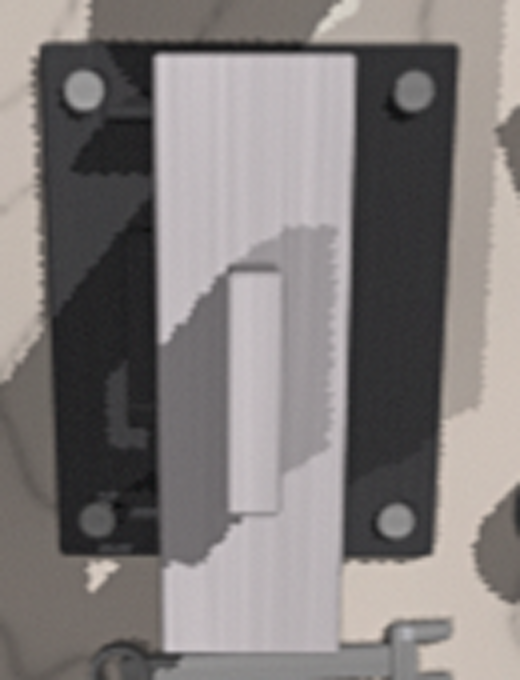

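```bash
python3 - <<'E'
from h import *
c=np.load("w1.npy",allow_pickle=True).item()
for n,l,z in [('rib',[(228,270),(281,270),(278,513),(230,513)],.22),('head',[(155,54),(356,54),(341,652),(162,652)],.18),('base',[(40,45),(459,45),(432,555),(62,553)],.01)]:
    p=onz(c,np.array(l)/4+[215,80],z); print(n,p.mean(0).round(4),[ (np.hypot(*d[:2]).round(4),np.degrees(np.arctan2(d[1],d[0])).round(1)) for d in np.roll(p,-1,0)-p])
plan([.504,-.137,.187],18)
E
```

```text
rib [ 0.5044 -0.1346  0.22  ] [(np.float64(0.0146), np.float64(18.0)), (np.float64(0.0694), np.float64(-72.1)), (np.float64(0.014), np.float64(-162.0)), (np.float64(0.0694), np.float64(108.4))]
head [ 0.5048 -0.1349  0.18  ] [(np.float64(0.0589), np.float64(17.9)), (np.float64(0.1884), np.float64(-71.9)), (np.float64(0.0603), np.float64(-161.9)), (np.float64(0.1886), np.float64(107.7))]
base [ 0.5048 -0.1353  0.01  ] [(np.float64(0.178), np.float64(17.9)), (np.float64(0.2272), np.float64(-72.3)), (np.float64(0.1767), np.float64(-162.3)), (np.float64(0.2267), np.float64(108.1))]
t 2.75 tcp [ 0.5017 -0.1456  0.3811] F [-0.17  0.37  0.4 ] w 0.0853
tool axes x,y,z: [[-0.306, 0.952, -0.002], [0.952, 0.306, -0.006], [-0.005, -0.004, -1.0]]
joints [-0.51  0.1   0.74  1.69 -0.06  1.39  0.55]
shift in tool axes [0.0079 0.0059 0.194 ]
turn tool axes deg [-0.33  0.14 -0.16] for y at 18
turn tool axes deg [  0.22   0.51 179.84] for y at 198
```

drive_tool(commands=[{"linear": [0.0085,0.0055,0.03],"dr": [-0.3,0.1,-0.2],"jaw": 0},{"linear": [0,0,0.04],"dr": [0,0,0],"jaw": 0},{"linear": [0,0,0.04],"dr": [0,0,0],"jaw": 0},{"linear": [0,0,0.02],"dr": [0,0,0],"jaw": 0},{"linear": [0,0,0],"dr": [0,0,0],"jaw": 0}])

```text
clock: 3.38
tcp_pos: [0.5069, -0.1245, 0.2466]
orientation: [-1.823, -2.556, -0.003]
contact_force: [0.1, -0.6, 1.0]
grip_width: 0.0852
```

```bash
python3 - <<'E'
from h import *
plan([.504,-.136,.187],18)
E
```

```text
t 3.375 tcp [ 0.5069 -0.1245  0.2466] F [ 0.11 -0.63  1.01] w 0.0852
tool axes x,y,z: [[-0.326, 0.946, 0.002], [0.946, 0.326, 0.0], [-0.001, 0.002, -1.0]]
joints [-0.48  0.2   0.71  1.9  -0.15  1.1   0.62]
shift in tool axes [-0.0101 -0.0065  0.0595]
turn tool axes deg [ 0.02 -0.14  1.  ] for y at 18
turn tool axes deg [ 2.20e-01  3.00e-02 -1.79e+02] for y at 198
```

drive_tool(commands=[{"linear": [-0.01,-0.0065,0],"dr": [0,-0.1,1],"jaw": 0},{"linear": [0,0,0],"dr": [0,0,0],"jaw": 0},{"linear": [0,0,0.015],"dr": [0,0,0],"jaw": 0},{"linear": [0,0,0.01],"dr": [0,0,0],"jaw": 0},{"linear": [0,0,0],"dr": [0,0,0],"jaw": 0}])

```text
clock: 4.0
tcp_pos: [0.5058, -0.1356, 0.2223]
orientation: [1.843, 2.541, 0.005]
contact_force: [0.1, -0.0, 0.3]
grip_width: 0.0858
```

```bash
python3 - <<'E'
from h import *
plan([.504,-.136,.187],18)
im=viewer.grab_frame("wrist"); cv2.imwrite("pics/w2.png",im[:,:,::-1])
E
```

```text
t 4.0 tcp [ 0.5058 -0.1356  0.2223] F [ 0.06 -0.02  0.32] w 0.0858
tool axes x,y,z: [[-0.31, 0.951, -0.0], [0.951, 0.31, 0.004], [0.004, 0.001, -1.0]]
joints [-0.46  0.23  0.71  1.93 -0.18  1.04  0.65]
shift in tool axes [ 0.0002 -0.002   0.0353]
turn tool axes deg [0.25 0.01 0.07] for y at 18
turn tool axes deg [-1.0000e-02  3.9000e-01 -1.7993e+02] for y at 198
```

View pics/w2.png

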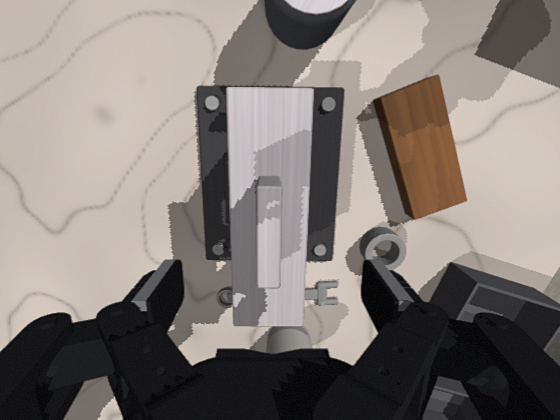

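The rib is at (269,235), centred between the fingers (midline at about column 272). I'll go down and close.

drive_tool(commands=[{"linear": [0,-0.002,0.012],"dr": [0.2,0,0],"jaw": 0},{"linear": [0,0,0.012],"dr": [0,0,0],"jaw": 0},{"linear": [0,0,0.01],"dr": [0,0,0],"jaw": 0},{"linear": [0,0,0],"dr": [0,0,0],"jaw": 0}])

```text
clock: 4.55
tcp_pos: [0.504, -0.1362, 0.1861]
orientation: [1.844, 2.542, 0.001]
contact_force: [-0.4, -0.5, 0.7]
grip_width: 0.0854
```

```bash
python3 - <<'E'
from h import *
plan([.504,-.136,.188],18)
E
```

```text
t 4.55 tcp [ 0.504  -0.1362  0.1861] F [-0.38 -0.46  0.71] w 0.0854
tool axes x,y,z: [[-0.31, 0.951, -0.0], [0.951, 0.31, 0.001], [0.001, -0.0, -1.0]]
joints [-0.43  0.28  0.7   1.97 -0.22  0.97  0.69]
shift in tool axes [ 0.0002  0.     -0.0019]
turn tool axes deg [0.04 0.01 0.08] for y at 18
turn tool axes deg [-2.0000e-02  6.0000e-02 -1.7992e+02] for y at 198
```

drive_tool(commands=[{"linear": [0,0,-0.002],"dr": [0,0,0],"jaw": 0.6},{"linear": [0,0,0],"dr": [0,0,0],"jaw": 0.75},{"linear": [0,0,0],"dr": [0,0,0],"jaw": 1},{"linear": [0,0,0],"dr": [0,0,0],"jaw": 1},{"linear": [0,0,0],"dr": [0,0,0],"jaw": 1},{"linear": [0,0,0],"dr": [0,0,0],"jaw": 1}], force=80)

```text
clock: 5.3
tcp_pos: [0.5049, -0.1364, 0.1892]
orientation: [1.844, 2.541, 0.002]
contact_force: [-0.8, 0.5, -0.8]
grip_width: 0.0001
```

```bash
python3 - <<'E'
from h import *
plan([.504,-.136,.188],18)
im=viewer.grab_frame("wrist"); cv2.imwrite("pics/w3.png",im[:,:,::-1])
E
```

```text
t 5.3 tcp [ 0.5049 -0.1364  0.1892] F [-0.82  0.54 -0.75] w 0.0001
tool axes x,y,z: [[-0.31, 0.951, -0.001], [0.951, 0.31, 0.003], [0.003, -0.0, -1.0]]
joints [-0.44  0.28  0.7   1.96 -0.21  0.97  0.68]
shift in tool axes [ 0.0006 -0.0007  0.0012]
turn tool axes deg [0.15 0.05 0.08] for y at 18
turn tool axes deg [-8.0000e-02  2.3000e-01 -1.7992e+02] for y at 198
```

View pics/w3.png

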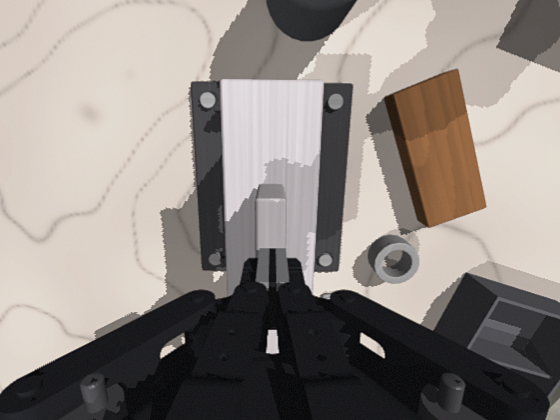

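The jaws shut fully (width 0), so they missed the rib. In the picture the rib shows at (272,190)-(272,248), in front of the shut fingers. I'll work out why.

```bash
python3 - <<'E'
from h import *
o=monitor.get_obs(); c=viewer.calibration("wrist")
print('cam pos',-c['R'].T@c['t'])
T=o['tcp_pos']; print('tcp px',proj(c,[T,T+[0,0,.019]]))
ex=np.array([np.cos(np.radians(18)),np.sin(np.radians(18)),0]);ey=np.array([-ex[1],ex[0],0])
P=np.array([.504,-.136,.0])
print('pred rib top ends',proj(c,[P+ey*.035+[0,0,.22],P-ey*.035+[0,0,.22]]), 'bottom +y', proj(c,[P+ey*.035+[0,0,.18]]))
im=viewer.grab_frame("scene")[:,:,::-1]; cv2.imwrite("pics/s1.png",cv2.resize(np.ascontiguousarray(im[130:350,80:300]),None,fx=2.7,fy=2.7,interpolation=cv2.INTER_CUBIC))
im=viewer.grab_frame("top")[:,:,::-1]; cv2.imwrite("pics/t1.png",cv2.resize(np.ascontiguousarray(im[145:295,285:455]),None,fx=4,fy=4,interpolation=cv2.INTER_CUBIC))
im=viewer.grab_frame("wrist")[:,:,::-1]; cv2.imwrite("pics/w3z.png",cv2.resize(np.ascontiguousarray(im[150:300,200:340]),None,fx=4,fy=4,interpolation=cv2.INTER_CUBIC))
E
```

```text
cam pos [ 0.48259802 -0.07074404  0.36435123]
tcp px [[272.68055316 239.49790935]
 [272.80303085 251.95260675]]
pred rib top ends [[271.7707792  195.04299116]
 [271.45512946 317.32739932]] bottom +y [[271.72418673 180.40083816]]
```

View pics/s1.png

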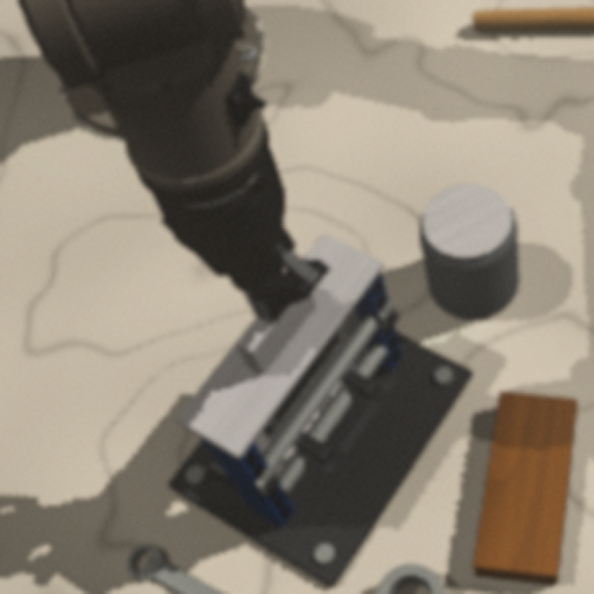

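View pics/w3z.png

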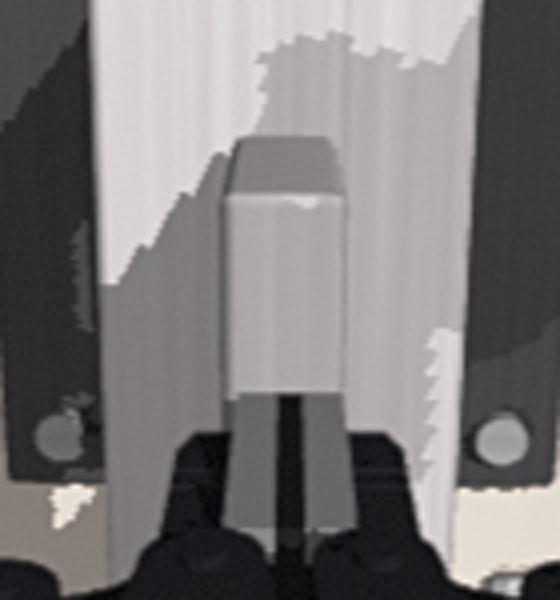

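View pics/t1.png

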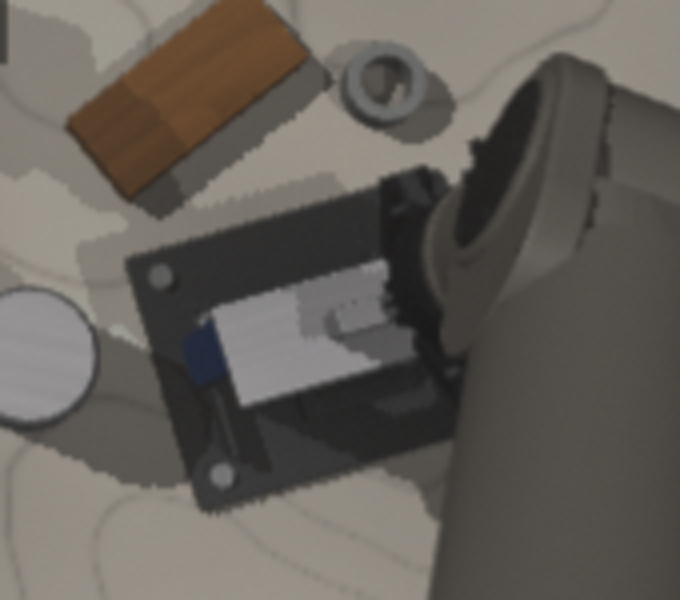

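```bash
python3 - <<'E'
from h import *
o=monitor.get_obs(); c=viewer.calibration("wrist"); s=viewer.calibration("scene");t=viewer.calibration("top")
T=o['tcp_pos'];print(T,o['grip_width'])
ex=np.array([np.cos(np.radians(18)),np.sin(np.radians(18)),0]);ey=np.array([-ex[1],ex[0],0])
for z in (0.188,.2,.21,.22,.23,.24):
    p=T.copy();p[2]=z
    print(z,'wrist front edge',proj(c,[p+ey*.011])[0].round(1),'scene crop',((proj(s,[p])[0]-[80,130])*2.7).round(0),'top crop',((proj(t,[p])[0]-[285,145])*4).round(0))
P=np.array([.504,-.136,0])
print('scene rib corners top',[((proj(s,[P+a*ex*.008+b*ey*.035+[0,0,.22]])[0]-[80,130])*2.7).round(0).tolist() for a in(-1,1) for b in (-1,1)])
print('scene head corners',[((proj(s,[P+a*ex*.03+b*ey*.095+[0,0,.18]])[0]-[80,130])*2.7).round(0).tolist() for a in(-1,1) for b in (-1,1)])
print('base corners',[((proj(s,[P+a*ex*.09+b*ey*.115+[0,0,.01]])[0]-[80,130])*2.7).round(0).tolist() for a in(-1,1) for b in (-1,1)])
im=viewer.grab_frame("scene")[:,:,::-1]; cv2.imwrite("pics/s2.png",cv2.resize(cv2.convertScaleAbs(np.ascontiguousarray(im[210:300,140:240]),alpha=1.6),None,fx=6,fy=6,interpolation=cv2.INTER_CUBIC))
E
```

```text
[ 0.50482182 -0.13640845  0.1891509 ] 0.0003436053830597281
0.188 wrist front edge [272.7 222.2] scene crop [279. 332.] top crop [382. 307.]
0.2 wrist front edge [272.8 228.7] scene crop [275. 324.] top crop [387. 305.]
0.21 wrist front edge [272.9 234.8] scene crop [273. 317.] top crop [391. 303.]
0.22 wrist front edge [273.  241.6] scene crop [270. 311.] top crop [396. 301.]
0.23 wrist front edge [273.1 249.4] scene crop [267. 304.] top crop [400. 299.]
0.24 wrist front edge [273.2 258.3] scene crop [264. 297.] top crop [404. 297.]
scene rib corners top [[232.0, 342.0], [289.0, 270.0], [249.0, 352.0], [306.0, 278.0]]
scene head corners [[172.0, 418.0], [320.0, 229.0], [237.0, 456.0], [382.0, 259.0]]
base corners [[163.0, 484.0], [313.0, 288.0], [331.0, 586.0], [472.0, 367.0]]
```

View pics/s2.png

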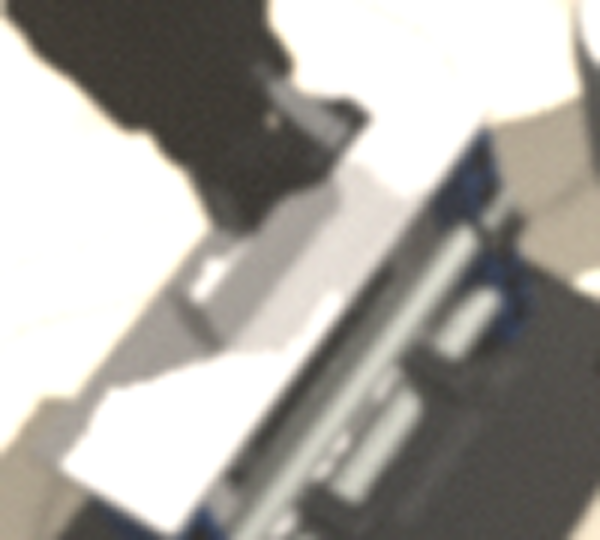

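```bash
python3 - <<'E'
from h import *
o=monitor.get_obs(); c=viewer.calibration("wrist")
M=Ro.from_rotvec(o['orientation']).as_matrix()
for px,y in [((182,262),-.0425),((365,262),.0425),((182,262),.0425),((365,262),-.0425)]:
    C,D=ray(c,[px]); C=M.T@(C-o['tcp_pos']); D=M.T@D[0]
    s=(y-C[1])/D[1]; print(px,y,'tool coords',(C+s*D).round(4),'s',s.round(3))
for px in [(272,248)]:
    C,D=ray(c,[px]); C=M.T@(C-o['tcp_pos']); D=M.T@D[0]; s=(.011-C[0])/D[0]; print('closed tip',(C+s*D).round(4),'cam in tool',C.round(4))
E
```

```text
(182, 262) -0.0425 tool coords [ 0.0072 -0.0425 -0.047 ] s 0.14
(365, 262) 0.0425 tool coords [ 0.0082  0.0425 -0.0488] s 0.138
(182, 262) 0.0425 tool coords [ 0.1321  0.0425 -0.3054] s -0.143
(365, 262) -0.0425 tool coords [ 0.1292 -0.0425 -0.2997] s -0.136
closed tip [ 0.011  -0.0004 -0.0391] cam in tool [ 0.0692 -0.0003 -0.1752]
```

```bash
python3 - <<'E'
import cv2
a=cv2.imread("pics/w2.png")[240:330,100:450]; cv2.imwrite("pics/w2z.png",cv2.resize(cv2.convertScaleAbs(a,alpha=2),None,fx=2.2,fy=2.2,interpolation=cv2.INTER_CUBIC))
a=cv2.imread("pics/w3.png")[230:390,180:370]; cv2.imwrite("pics/w3y.png",cv2.resize(cv2.convertScaleAbs(a,alpha=2.5),None,fx=3.5,fy=3.5,interpolation=cv2.INTER_CUBIC))
E
```

```text
(no output)
```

View pics/w2z.png

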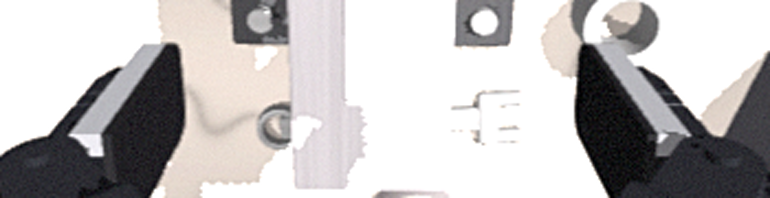

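View pics/w3y.png

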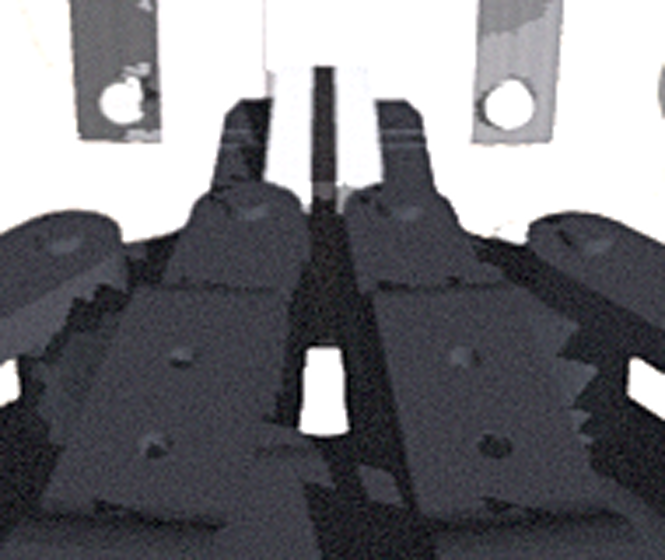

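The wrist and scene views agree. The real fingertips sit about 37 mm behind the reported TCP: shut tips are at z≈0.226, just above the rib top at 0.22. That is why they closed on nothing with no contact force. I'll open, go about 33 mm lower while watching the force, and look again.

drive_tool(commands=[{"linear": [0,0,0],"dr": [0,0,0],"jaw": 0},{"linear": [0,0,0],"dr": [0,0,0],"jaw": 0},{"linear": [0,0,0],"dr": [0,0,0],"jaw": 0},{"linear": [0,0,0],"dr": [0,0,0],"jaw": 0},{"linear": [0,0,0],"dr": [0,0,0],"jaw": 0}])

```text
clock: 6.18
tcp_pos: [0.5048, -0.1364, 0.1891]
orientation: [1.844, 2.541, 0.002]
contact_force: [0.2, 0.1, 0.0]
grip_width: 0.0852
```

drive_tool(commands=[{"linear": [0,0,0.008],"dr": [0,0,0],"jaw": 0},{"linear": [0,0,0.008],"dr": [0,0,0],"jaw": 0},{"linear": [0,0,0],"dr": [0,0,0],"jaw": 0}])

```text
clock: 6.55
tcp_pos: [0.5045, -0.1363, 0.1716]
orientation: [1.844, 2.542, 0.002]
contact_force: [0.6, -0.3, -0.1]
grip_width: 0.0852
```

```bash
python3 - <<'E'
from h import *
plan([.504,-.136,.156],18)
im=viewer.grab_frame("wrist"); cv2.imwrite("pics/w4.png",im[:,:,::-1])
im=viewer.grab_frame("scene")[:,:,::-1]; cv2.imwrite("pics/s4.png",cv2.resize(cv2.convertScaleAbs(np.ascontiguousarray(im[200:300,130:250]),alpha=1.6),None,fx=5,fy=5,interpolation=cv2.INTER_CUBIC))
E
```

```text
t 6.55 tcp [ 0.5045 -0.1363  0.1716] F [ 0.64 -0.27 -0.05] w 0.0852
tool axes x,y,z: [[-0.31, 0.951, -0.001], [0.951, 0.31, 0.002], [0.002, -0.0, -1.0]]
joints [-0.42  0.3   0.69  1.98 -0.24  0.94  0.7 ]
shift in tool axes [ 0.0004 -0.0005  0.0156]
turn tool axes deg [0.1  0.03 0.08] for y at 18
turn tool axes deg [-5.0000e-02  1.6000e-01 -1.7992e+02] for y at 198
```

View pics/w4.png

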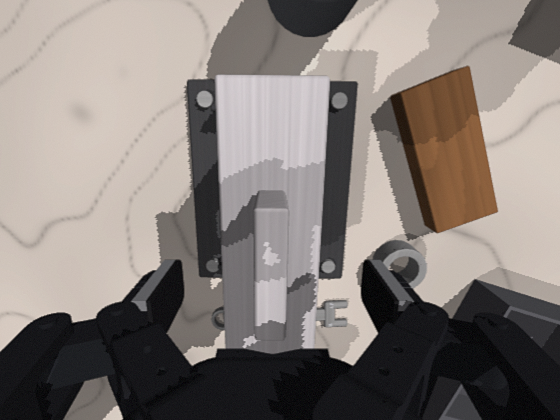

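View pics/s4.png

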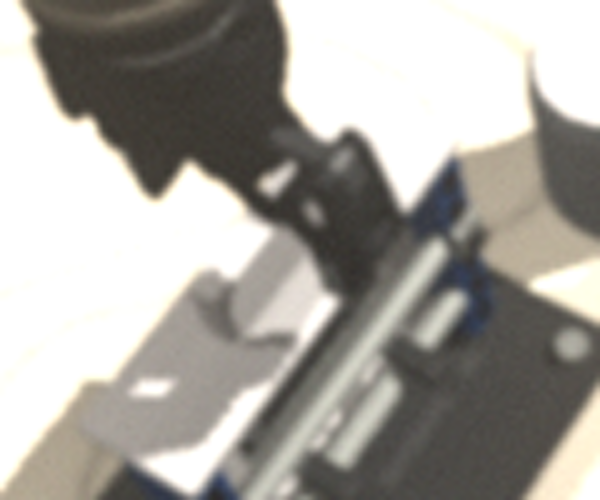

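drive_tool(commands=[{"linear": [0,0,0.007],"dr": [0,0,0],"jaw": 0},{"linear": [0,0,0.007],"dr": [0,0,0],"jaw": 0},{"linear": [0,0,0],"dr": [0,0,0],"jaw": 0}])

```text
clock: 7.02
tcp_pos: [0.5052, -0.1364, 0.1574]
orientation: [1.843, 2.541, 0.003]
contact_force: [0.5, 1.3, -0.7]
grip_width: 0.0857
```

drive_tool(commands=[{"linear": [0,0,0],"dr": [0,0,0],"jaw": 0.6},{"linear": [0,0,0],"dr": [0,0,0],"jaw": 0.7},{"linear": [0,0,0],"dr": [0,0,0],"jaw": 1},{"linear": [0,0,0],"dr": [0,0,0],"jaw": 1},{"linear": [0,0,0],"dr": [0,0,0],"jaw": 1}], force=40)

```text
clock: 7.65
tcp_pos: [0.5038, -0.137, 0.1578]
orientation: [1.847, 2.541, 0.001]
contact_force: [2.7, -0.2, -3.9]
grip_width: 0.0154
```

```bash
python3 - <<'E'
from h import *
plan([.504,-.136,.156],18)
im=viewer.grab_frame("wrist"); cv2.imwrite("pics/w5.png",im[:,:,::-1])
E
```

```text
t 7.65 tcp [ 0.5038 -0.137   0.1578] F [ 2.73 -0.24 -3.88] w 0.0154
tool axes x,y,z: [[-0.309, 0.951, 0.0], [0.951, 0.309, 0.001], [0.001, 0.0, -1.0]]
joints [-0.41  0.32  0.68  2.   -0.25  0.91  0.72]
shift in tool axes [0.0009 0.0005 0.0018]
turn tool axes deg [ 0.06 -0.01 -0.02] for y at 18
turn tool axes deg [-1.0000e-02 -9.0000e-02  1.7998e+02] for y at 198
```

View pics/w5.png

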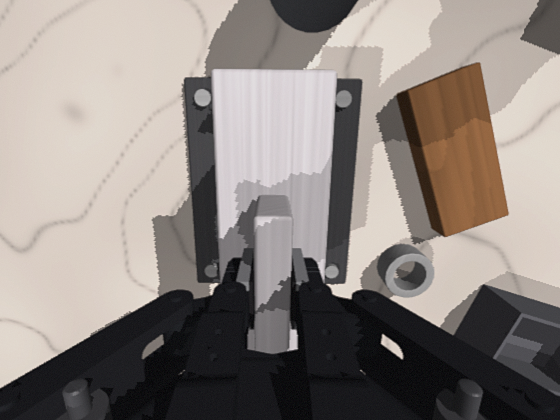

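The grip holds: width 15.4 mm, with the pads flanking the rib at (272,270). I'll raise the grip force and lift in slow steps.

drive_tool(commands=[{"linear": [0,0,0],"dr": [0,0,0],"jaw": 1},{"linear": [0,0,0],"dr": [0,0,0],"jaw": 1},{"linear": [0,0,-0.005],"dr": [0,0,0],"jaw": 1},{"linear": [0,0,-0.006],"dr": [0,0,0],"jaw": 1},{"linear": [0,0,-0.007],"dr": [0,0,0],"jaw": 1},{"linear": [0,0,0],"dr": [0,0,0],"jaw": 1}], force=100)

```text
clock: 8.45
tcp_pos: [0.5038, -0.1371, 0.1762]
orientation: [1.847, 2.54, 0.0]
contact_force: [0.4, -1.0, -4.6]
grip_width: 0.015
```

```bash
python3 - <<'E'
from h import *
plan([.504,-.137,.156],18)
im=viewer.grab_frame("wrist"); cv2.imwrite("pics/w6.png",im[:,:,::-1])
im=viewer.grab_frame("scene")[:,:,::-1]; cv2.imwrite("pics/s6.png",cv2.resize(cv2.convertScaleAbs(np.ascontiguousarray(im[200:300,130:250]),alpha=1.6),None,fx=5,fy=5,interpolation=cv2.INTER_CUBIC))
E
```

```text
t 8.45 tcp [ 0.5038 -0.1371  0.1762] F [ 0.39 -1.03 -4.63] w 0.015
tool axes x,y,z: [[-0.308, 0.951, -0.001], [0.951, 0.308, 0.001], [0.001, -0.001, -1.0]]
joints [-0.43  0.29  0.69  1.98 -0.23  0.95  0.7 ]
shift in tool axes [0.     0.0002 0.0202]
turn tool axes deg [ 0.03  0.04 -0.03] for y at 18
turn tool axes deg [ 6.0000e-02 -5.0000e-02  1.7997e+02] for y at 198
```

View pics/s6.png

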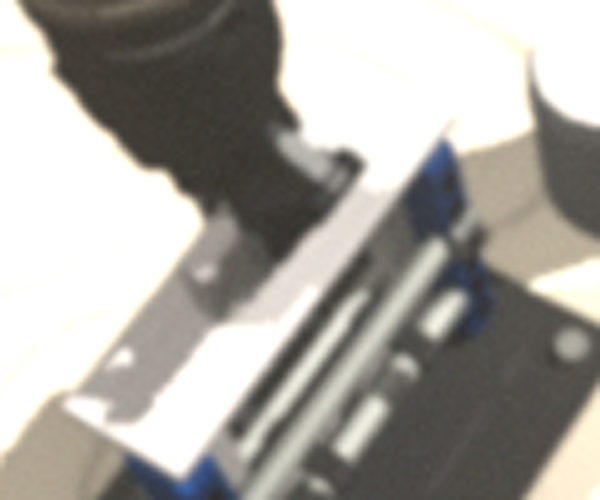

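drive_tool(commands=[{"linear": [0,0,-0.007],"dr": [0,0,0],"jaw": 1},{"linear": [0,0,-0.008],"dr": [0,0,0],"jaw": 1},{"linear": [0,0,-0.008],"dr": [0,0,0],"jaw": 1},{"linear": [0,0,-0.008],"dr": [0,0,0],"jaw": 1},{"linear": [0,0,-0.008],"dr": [0,0,0],"jaw": 1},{"linear": [0,0,-0.008],"dr": [0,0,0],"jaw": 1},{"linear": [0,0,-0.006],"dr": [0,0,0],"jaw": 1},{"linear": [0,0,0],"dr": [0,0,0],"jaw": 1}])

```text
clock: 9.55
tcp_pos: [0.5038, -0.1371, 0.2327]
orientation: [1.847, 2.54, 0.0]
contact_force: [1.5, -0.6, -4.5]
grip_width: 0.0144
```

```bash
cat > look.py <<'E'
from h import *
import sys
n=sys.argv[1]
plan([.504,-.137,.156],18)
im=viewer.grab_frame("scene")[:,:,::-1]; cv2.imwrite(f"pics/s{n}.png",cv2.resize(cv2.convertScaleAbs(np.ascontiguousarray(im[190:320,130:270]),alpha=1.8),None,fx=5,fy=4.6,interpolation=cv2.INTER_CUBIC))
E
python3 look.py 7
```

```text
t 9.55 tcp [ 0.5038 -0.1371  0.2327] F [ 1.5  -0.58 -4.46] w 0.0144
tool axes x,y,z: [[-0.308, 0.951, -0.001], [0.951, 0.308, 0.001], [0.001, -0.001, -1.0]]
joints [-0.47  0.22  0.72  1.92 -0.16  1.07  0.64]
shift in tool axes [0.0001 0.0002 0.0767]
turn tool axes deg [ 0.05  0.06 -0.04] for y at 18
turn tool axes deg [ 9.0000e-02 -8.0000e-02  1.7996e+02] for y at 198
```

View pics/s7.png

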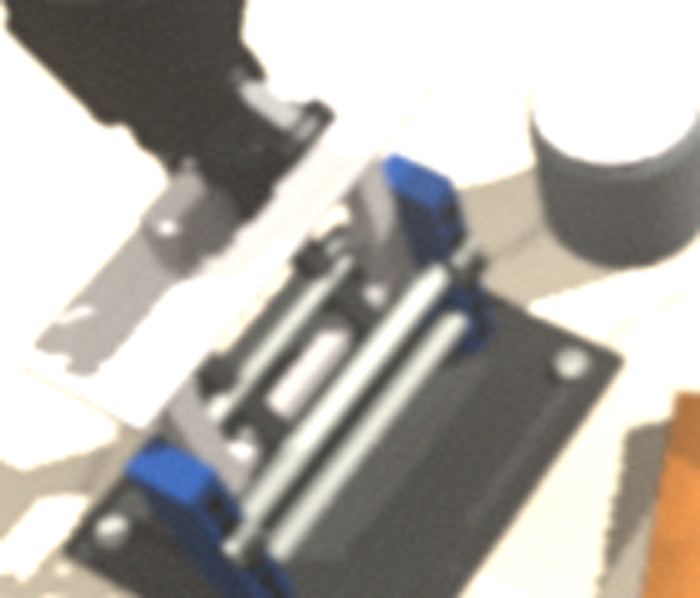

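```bash
python3 - <<'E'
from h import *
s=viewer.calibration("scene")
ex=np.array([np.cos(np.radians(18)),np.sin(np.radians(18)),0]);ey=np.array([-ex[1],ex[0],0]);P=np.array([.504,-.136,0])
f=lambda l:np.array(l,float)/[5,4.6]+[130,190]
for n,l in [('upper',[(345,405),(400,335),(290,475)]),('lower',[(370,435),(420,370),(320,500)])]:
    C,D=ray(s,f(l))
    for d in D:
        k=((P-C)@ex+.02)/(d@ex); X=C+k*d; print(n,'y',((X-P)@ey).round(4),'z',X[2].round(4))
for fly in(.065,.07,.075,.08): print(fly,[((proj(s,[P+ex*.03+b*ey*.095+[0,0,.18+fly]])[0]-[130,190])*[5,4.6]).round(0).tolist() for b in(-1,1)])
E
```

```text
upper y -0.0026 z 0.09
upper y 0.0412 z 0.0893
upper y -0.0446 z 0.0907
lower y 0.0032 z 0.0429
lower y 0.0453 z 0.0422
lower y -0.0374 z 0.0435
0.065 [[143.0, 438.0], [436.0, 86.0]]
0.07 [[140.0, 433.0], [434.0, 80.0]]
0.075 [[136.0, 427.0], [432.0, 73.0]]
0.08 [[132.0, 422.0], [431.0, 66.0]]
```

The corner at (137,430) shows fly≈0.074, so there is no slip. The rungs look about 47 mm apart, so the hooks should snap out near fly 0.083. I'll raise another 24 mm.

drive_tool(commands=[{"linear": [0,0,-0.006],"dr": [0,0,0],"jaw": 1},{"linear": [0,0,-0.007],"dr": [0,0,0],"jaw": 1},{"linear": [0,0,-0.007],"dr": [0,0,0],"jaw": 1},{"linear": [0,0,-0.004],"dr": [0,0,0],"jaw": 1},{"linear": [0,0,0],"dr": [0,0,0],"jaw": 1},{"linear": [0,0,0],"dr": [0,0,0],"jaw": 1}])

```text
clock: 10.35
tcp_pos: [0.5038, -0.137, 0.258]
orientation: [1.847, 2.54, 0.0]
contact_force: [2.2, -1.4, -6.5]
grip_width: 0.0143
```

```bash
python3 look.py 8
```

```text
t 10.35 tcp [ 0.5038 -0.137   0.258 ] F [ 2.21 -1.35 -6.47] w 0.0143
tool axes x,y,z: [[-0.308, 0.951, -0.001], [0.951, 0.308, 0.001], [0.001, -0.001, -1.0]]
joints [-0.48  0.19  0.73  1.88 -0.14  1.12  0.61]
shift in tool axes [1.00e-04 2.00e-04 1.02e-01]
turn tool axes deg [ 0.05  0.07 -0.04] for y at 18
turn tool axes deg [ 1.1000e-01 -8.0000e-02  1.7996e+02] for y at 198
```

View pics/s8.png

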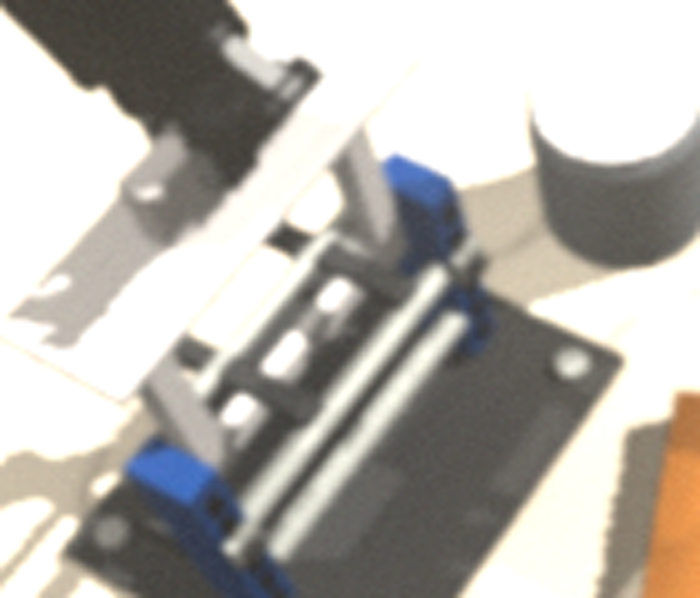

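The dark hook arms now show, pointing out over the upper rung at (360,270) and (265,390). I'll raise a few mm more to confirm they are free.

drive_tool(commands=[{"linear": [0,0,-0.005],"dr": [0,0,0],"jaw": 1},{"linear": [0,0,-0.004],"dr": [0,0,0],"jaw": 1},{"linear": [0,0,0],"dr": [0,0,0],"jaw": 1},{"linear": [0,0,0],"dr": [0,0,0],"jaw": 1}])

```text
clock: 10.9
tcp_pos: [0.5038, -0.1371, 0.2675]
orientation: [1.847, 2.54, -0.0]
contact_force: [3.2, -0.3, -6.7]
grip_width: 0.0147
```

```bash
python3 look.py 9
```

```text
t 10.9 tcp [ 0.5038 -0.1371  0.2675] F [ 3.17 -0.32 -6.65] w 0.0147
tool axes x,y,z: [[-0.308, 0.951, -0.001], [0.951, 0.308, 0.001], [0.001, -0.001, -1.0]]
joints [-0.48  0.18  0.73  1.87 -0.13  1.14  0.61]
shift in tool axes [1.000e-04 2.000e-04 1.115e-01]
turn tool axes deg [ 0.04  0.08 -0.04] for y at 18
turn tool axes deg [ 1.2000e-01 -6.0000e-02  1.7996e+02] for y at 198
```

View pics/s9.png

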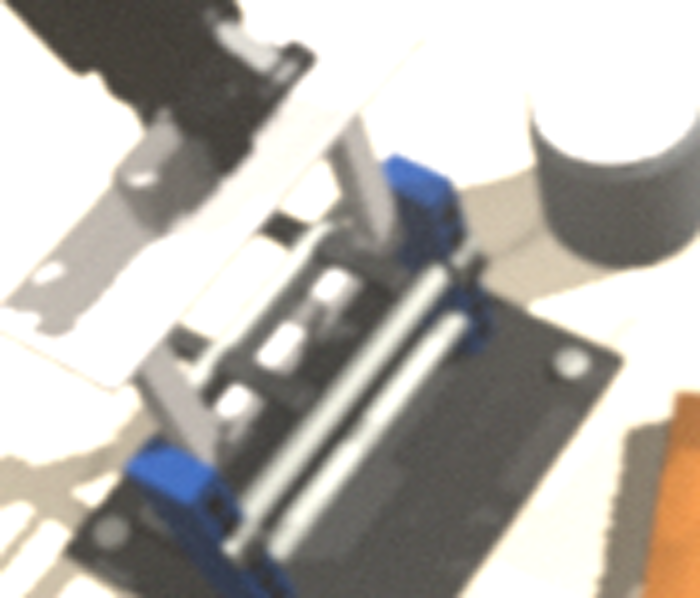

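Same shape and higher, so the hooks are out. Now I'll lower.

drive_tool(commands=[{"linear": [0,0,0.003],"dr": [0,0,0],"jaw": 1},{"linear": [0,0,0.005],"dr": [0,0,0],"jaw": 1},{"linear": [0,0,0.006],"dr": [0,0,0],"jaw": 1},{"linear": [0,0,0.006],"dr": [0,0,0],"jaw": 1},{"linear": [0,0,0.006],"dr": [0,0,0],"jaw": 1},{"linear": [0,0,0.006],"dr": [0,0,0],"jaw": 1},{"linear": [0,0,0.004],"dr": [0,0,0],"jaw": 1},{"linear": [0,0,0],"dr": [0,0,0],"jaw": 1}])

```text
clock: 11.95
tcp_pos: [0.5038, -0.1371, 0.2284]
orientation: [1.847, 2.54, -0.001]
contact_force: [2.7, -0.1, -6.9]
grip_width: 0.0144
```

```bash
python3 look.py 10
```

```text
t 11.95 tcp [ 0.5038 -0.1371  0.2284] F [ 2.73 -0.1  -6.93] w 0.0144
tool axes x,y,z: [[-0.308, 0.951, -0.001], [0.951, 0.308, 0.0], [0.001, -0.001, -1.0]]
joints [-0.46  0.22  0.72  1.92 -0.17  1.06  0.64]
shift in tool axes [0.0001 0.0002 0.0724]
turn tool axes deg [ 0.01  0.08 -0.05] for y at 18
turn tool axes deg [ 1.2000e-01 -2.0000e-02  1.7995e+02] for y at 198
```

View pics/s10.png

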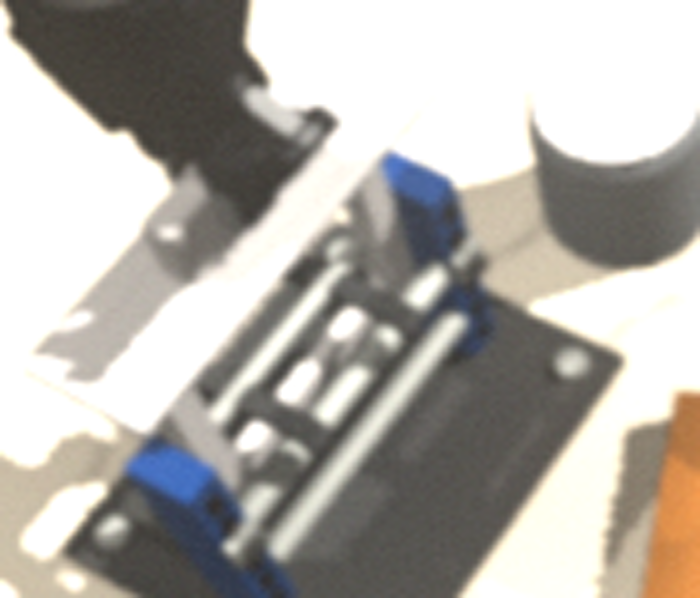

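The hooks are still level and extend over the upper rung. I'll continue in small steps with force checks.

drive_tool(commands=[{"linear": [0,0,0.002],"dr": [0,0,0],"jaw": 1},{"linear": [0,0,0.003],"dr": [0,0,0],"jaw": 1},{"linear": [0,0,0.003],"dr": [0,0,0],"jaw": 1},{"linear": [0,0,0.002],"dr": [0,0,0],"jaw": 1},{"linear": [0,0,0],"dr": [0,0,0],"jaw": 1}])

```text
clock: 12.62
tcp_pos: [0.5037, -0.1371, 0.2182]
orientation: [1.847, 2.54, -0.001]
contact_force: [2.9, -1.5, -6.1]
grip_width: 0.0141
```

drive_tool(commands=[{"linear": [0,0,0.002],"dr": [0,0,0],"jaw": 1},{"linear": [0,0,0.002],"dr": [0,0,0],"jaw": 1},{"linear": [0,0,0],"dr": [0,0,0],"jaw": 1}])

```text
clock: 13.0
tcp_pos: [0.5038, -0.1371, 0.2139]
orientation: [1.847, 2.54, -0.001]
contact_force: [2.4, -1.1, -6.6]
grip_width: 0.0143
```

fly is about 0.056.

drive_tool(commands=[{"linear": [0,0,0.002],"dr": [0,0,0],"jaw": 1},{"linear": [0,0,0],"dr": [0,0,0],"jaw": 1}])

```text
clock: 13.25
tcp_pos: [0.5038, -0.1371, 0.2117]
orientation: [1.847, 2.54, -0.001]
contact_force: [1.8, -0.1, -7.3]
grip_width: 0.0145
```

drive_tool(commands=[{"linear": [0,0,0.002],"dr": [0,0,0],"jaw": 1},{"linear": [0,0,0],"dr": [0,0,0],"jaw": 1}])

```text
clock: 13.5
tcp_pos: [0.5038, -0.1371, 0.2095]
orientation: [1.847, 2.54, -0.001]
contact_force: [2.6, 0.1, -6.4]
grip_width: 0.0145
```

drive_tool(commands=[{"linear": [0,0,0.0015],"dr": [0,0,0],"jaw": 1},{"linear": [0,0,0],"dr": [0,0,0],"jaw": 1}])

```text
clock: 13.75
tcp_pos: [0.5038, -0.137, 0.2093]
orientation: [1.847, 2.54, 0.001]
contact_force: [1.0, 0.7, -3.5]
grip_width: 0.0141
```

Contact: the force is dropping and the downward motion has stopped. I'll transfer the rest of the weight.

drive_tool(commands=[{"linear": [0,0,0.002],"dr": [0,0,0],"jaw": 1},{"linear": [0,0,0.001],"dr": [0,0,0],"jaw": 1}])

```text
clock: 14.0
tcp_pos: [0.5038, -0.1369, 0.209]
orientation: [-1.847, -2.54, -0.004]
contact_force: [-3.9, 1.8, 8.3]
grip_width: 0.0141
```

```bash
python3 look.py 11
```

```text
t 14.0 tcp [ 0.5038 -0.1369  0.209 ] F [-3.9   1.78  8.29] w 0.0141
tool axes x,y,z: [[-0.308, 0.951, 0.002], [0.951, 0.308, 0.002], [0.001, 0.002, -1.0]]
joints [-0.45  0.25  0.71  1.94 -0.19  1.02  0.67]
shift in tool axes [-0.0003  0.0001  0.053 ]
turn tool axes deg [ 0.09 -0.12 -0.05] for y at 18
turn tool axes deg [-1.9000e-01 -1.4000e-01  1.7995e+02] for y at 198
```

View pics/s11.png

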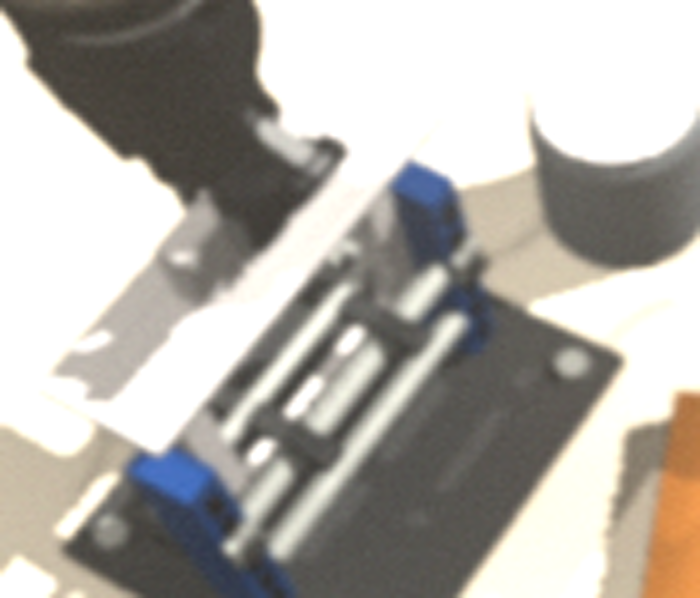

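The hooks now rest over the upper rung at (400,320) and (310,440). I'm pressing with about 8 N, so I'll relax that before opening.

drive_tool(commands=[{"linear": [0,0,0],"dr": [0,0,0],"jaw": 1}])

```text
clock: 14.18
tcp_pos: [0.5038, -0.1369, 0.2093]
orientation: [-1.847, -2.54, -0.004]
contact_force: [0.8, -0.3, -4.4]
grip_width: 0.0146
```

drive_tool(commands=[{"linear": [0,0,0.001],"dr": [0,0,0],"jaw": 1}], force=50)

```text
clock: 14.3
tcp_pos: [0.5038, -0.1369, 0.2089]
orientation: [-1.847, -2.54, -0.005]
contact_force: [-4.6, 0.7, 11.7]
grip_width: 0.0141
```

drive_tool(commands=[{"linear": [0,0,0.001],"dr": [0,0,0],"jaw": 1}], force=20)

```text
clock: 14.42
tcp_pos: [0.5038, -0.1368, 0.2089]
orientation: [-1.846, -2.54, -0.006]
contact_force: [-6.0, 1.9, 12.4]
grip_width: 0.0146
```

drive_tool(commands=[{"linear": [0,0,0],"dr": [0,0,0],"jaw": 0.75},{"linear": [0,0,0],"dr": [0,0,0],"jaw": 0.6},{"linear": [0,0,0],"dr": [0,0,0],"jaw": 0.4},{"linear": [0,0,0],"dr": [0,0,0],"jaw": 0},{"linear": [0,0,0],"dr": [0,0,0],"jaw": 0},{"linear": [0,0,0],"dr": [0,0,0],"jaw": 0},{"linear": [0,0,0],"dr": [0,0,0],"jaw": 0}])

```text
clock: 15.3
tcp_pos: [0.5041, -0.1367, 0.2086]
orientation: [-1.844, -2.542, -0.005]
contact_force: [-0.1, -0.1, 0.5]
grip_width: 0.0853
```

```bash
python3 look.py 12
```

```text
t 15.3 tcp [ 0.5041 -0.1367  0.2086] F [-0.11 -0.14  0.51] w 0.0853
tool axes x,y,z: [[-0.31, 0.951, 0.003], [0.951, 0.31, 0.002], [0.001, 0.003, -1.0]]
joints [-0.45  0.25  0.71  1.94 -0.2   1.02  0.67]
shift in tool axes [-0.0003 -0.0003  0.0526]
turn tool axes deg [ 0.13 -0.16  0.08] for y at 18
turn tool axes deg [   0.25    0.2  -179.92] for y at 198
```

View pics/s12.png

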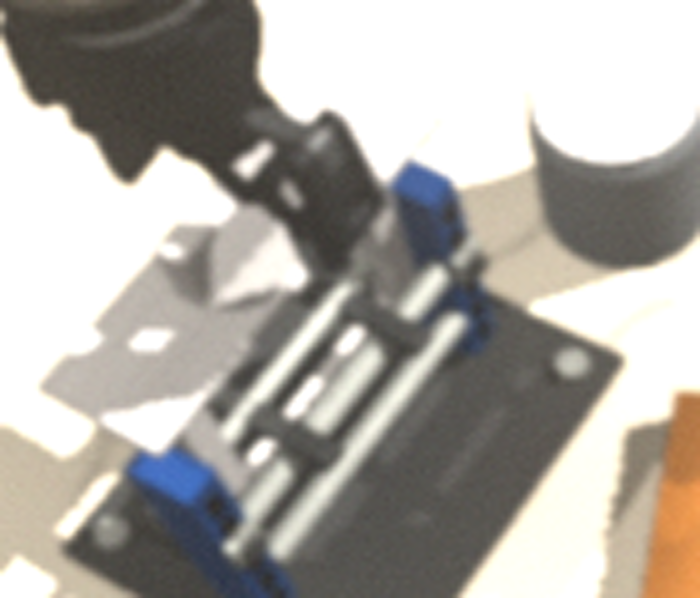

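The section hangs on the upper rung and the open fingers read zero force. Next: up, shut the jaws, and come down on the rib top.

drive_tool(commands=[{"linear": [0,0,-0.01],"dr": [0,0,0],"jaw": 0},{"linear": [0,0,-0.02],"dr": [0,0,0],"jaw": 0},{"linear": [0,0,-0.02],"dr": [0,0,0],"jaw": 0},{"linear": [0,0,-0.01],"dr": [0,0,0],"jaw": 0},{"linear": [0,0,0],"dr": [0,0,0],"jaw": 1},{"linear": [0,0,0],"dr": [0,0,0],"jaw": 1},{"linear": [0,0,0],"dr": [0,0,0],"jaw": 1},{"linear": [0,0,0],"dr": [0,0,0],"jaw": 1}])

```text
clock: 16.35
tcp_pos: [0.5033, -0.137, 0.2708]
orientation: [-1.844, -2.541, -0.004]
contact_force: [-0.4, -0.3, -0.4]
grip_width: 0.0121
```

```bash
python3 - <<'E'
from h import *
plan([.504,-.136,.236],18)
c=viewer.calibration("wrist")
im=viewer.grab_frame("wrist")[:,:,::-1]; cv2.imwrite("pics/w13.png",im)
E
```

```text
t 16.35 tcp [ 0.5033 -0.137   0.2708] F [-0.43 -0.25 -0.44] w 0.0121
tool axes x,y,z: [[-0.31, 0.951, 0.003], [0.951, 0.31, 0.001], [-0.0, 0.003, -1.0]]
joints [-0.48  0.18  0.73  1.86 -0.13  1.15  0.61]
shift in tool axes [0.0006 0.001  0.0348]
turn tool axes deg [ 0.04 -0.19  0.05] for y at 18
turn tool axes deg [ 2.9000e-01  6.0000e-02 -1.7995e+02] for y at 198
```

View pics/w13.png

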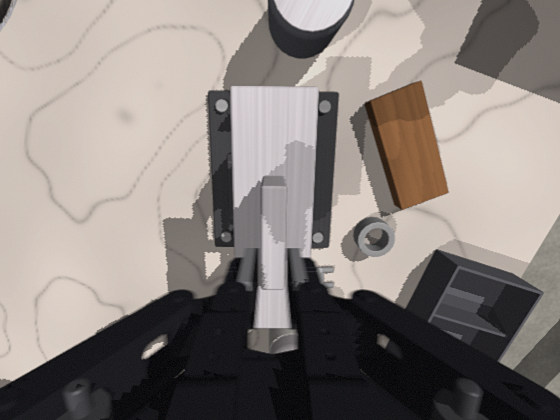

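The jaws are still closing and the rib is centred below them. I'll let them shut and come down, slowly at the end.

drive_tool(commands=[{"linear": [0,0,0],"dr": [0,0,0],"jaw": 1},{"linear": [0,0,0],"dr": [0,0,0],"jaw": 1},{"linear": [0,0.0005,0.01],"dr": [0,0,0],"jaw": 1},{"linear": [0,0,0.008],"dr": [0,0,0],"jaw": 1},{"linear": [0,0,0.004],"dr": [0,0,0],"jaw": 1},{"linear": [0,0,0],"dr": [0,0,0],"jaw": 1}])

```text
clock: 17.15
tcp_pos: [0.5032, -0.1366, 0.2463]
orientation: [-1.843, -2.539, -0.002]
contact_force: [-0.1, -0.0, -0.2]
grip_width: -0.0001
```

```bash
python3 look.py 14; python3 - <<'E'
from h import *
im=viewer.grab_frame("wrist")[:,:,::-1]; cv2.imwrite("pics/w14.png",im)
E
```

```text
t 17.15 tcp [ 0.5032 -0.1366  0.2463] F [-0.07 -0.03 -0.21] w -0.0001
tool axes x,y,z: [[-0.31, 0.951, 0.004], [0.951, 0.31, -0.001], [-0.002, 0.003, -1.0]]
joints [-0.47  0.2   0.73  1.9  -0.15  1.1   0.63]
shift in tool axes [-0.0009  0.0008  0.0903]
turn tool axes deg [-0.07 -0.21  0.05] for y at 18
turn tool axes deg [ 3.3000e-01 -1.0000e-01 -1.7995e+02] for y at 198
```

View pics/w14.png

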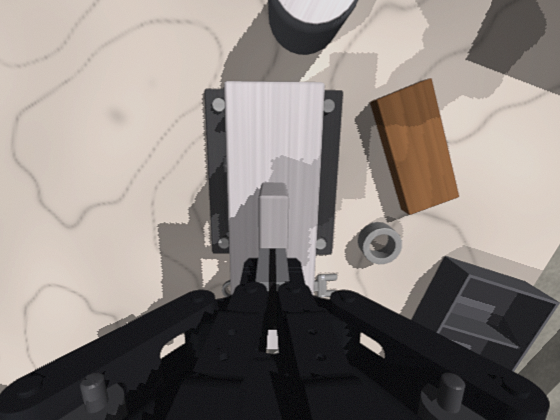

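View pics/s14.png

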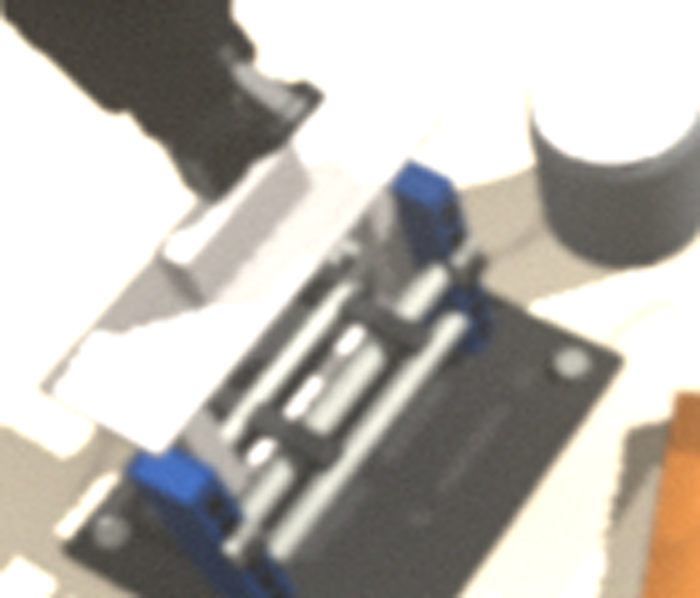

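The shut tips are just above the rib top and centred on it. I'll come down in small steps until contact.

drive_tool(commands=[{"linear": [0,0,0.002],"dr": [0,0,0],"jaw": 1},{"linear": [0,0,0.002],"dr": [0,0,0],"jaw": 1},{"linear": [0,0,0.001],"dr": [0,0,0],"jaw": 1}])

```text
clock: 17.62
tcp_pos: [0.5039, -0.1368, 0.242]
orientation: [-1.844, -2.541, -0.004]
contact_force: [-0.4, -0.3, -0.5]
grip_width: -0.0
```

drive_tool(commands=[{"linear": [0,0,0.001],"dr": [0,0,0],"jaw": 1},{"linear": [0,0,0.001],"dr": [0,0,0],"jaw": 1}])

```text
clock: 17.88
tcp_pos: [0.5039, -0.1368, 0.2399]
orientation: [-1.844, -2.541, -0.004]
contact_force: [0.3, 0.1, -0.1]
grip_width: -0.0001
```

drive_tool(commands=[{"linear": [0,0,0.001],"dr": [0,0,0],"jaw": 1},{"linear": [0,0,0.0005],"dr": [0,0,0],"jaw": 1}])

```text
clock: 18.12
tcp_pos: [0.5039, -0.1368, 0.2387]
orientation: [-1.844, -2.541, -0.004]
contact_force: [-3.0, 1.4, 6.7]
grip_width: 0.0002
```

drive_tool(commands=[{"linear": [0,0,0.0008],"dr": [0,0,0],"jaw": 1}])

```text
clock: 18.25
tcp_pos: [0.504, -0.1368, 0.2387]
orientation: [-1.844, -2.54, -0.005]
contact_force: [-3.6, 2.7, 9.4]
grip_width: 0.0
```

drive_tool(commands=[{"linear": [0,0,0.001],"dr": [0,0,0],"jaw": 1},{"linear": [0,0,0.001],"dr": [0,0,0],"jaw": 1}])

```text
clock: 18.5
tcp_pos: [0.504, -0.1367, 0.2387]
orientation: [-1.844, -2.54, -0.008]
contact_force: [-3.9, 0.7, 10.0]
grip_width: -0.0004
```

drive_tool(commands=[{"linear": [0,0,0.0013],"dr": [0,0,0],"jaw": 1}])

```text
clock: 18.62
tcp_pos: [0.504, -0.1367, 0.2386]
orientation: [-1.844, -2.539, -0.009]
contact_force: [-5.5, 2.2, 14.7]
grip_width: -0.0
```

drive_tool(commands=[{"linear": [0,0,0.0014],"dr": [0,0,0],"jaw": 1}])

```text
clock: 18.75
tcp_pos: [0.5041, -0.1366, 0.2386]
orientation: [-1.844, -2.539, -0.011]
contact_force: [-6.1, 1.5, 14.6]
grip_width: 0.0004
```

About 14.7 N. I'll hold briefly, then back off.

drive_tool(commands=[{"linear": [0,0,0.0013],"dr": [0,0,0],"jaw": 1},{"linear": [0,0,0.0013],"dr": [0,0,0],"jaw": 1}])

```text
clock: 19.0
tcp_pos: [0.5041, -0.1365, 0.2386]
orientation: [-1.843, -2.538, -0.014]
contact_force: [-6.0, 2.0, 12.4]
grip_width: 0.0
```

drive_tool(commands=[{"linear": [0,0,-0.002],"dr": [0,0,0],"jaw": 1},{"linear": [0,0,-0.01],"dr": [0,0,0],"jaw": 1},{"linear": [0,0,-0.04],"dr": [0,0,0],"jaw": 1},{"linear": [0,0,-0.05],"dr": [0,0,0],"jaw": 1},{"linear": [0,0,-0.02],"dr": [0,0,0],"jaw": 1},{"linear": [0,0,0],"dr": [0,0,0],"jaw": 1}])

```text
clock: 19.75
tcp_pos: [0.5038, -0.1382, 0.3657]
orientation: [-1.845, -2.538, -0.014]
contact_force: [0.1, -0.1, -1.3]
grip_width: -0.0004
```

```bash
python3 look.py 15; python3 - <<'E'
from h import *
cv2.imwrite("pics/s15f.png",viewer.grab_frame("scene")[:,:,::-1])
cv2.imwrite("pics/w15.png",viewer.grab_frame("wrist")[:,:,::-1])
E
```

```text
t 19.75 tcp [ 0.5038 -0.1382  0.3657] F [ 0.09 -0.09 -1.32] w -0.0004
tool axes x,y,z: [[-0.309, 0.951, 0.008], [0.951, 0.308, 0.005], [0.002, 0.01, -1.0]]
joints [-0.51  0.1   0.74  1.72 -0.08  1.35  0.56]
shift in tool axes [-0.0007 -0.0004  0.2097]
turn tool axes deg [ 0.27 -0.48 -0.03] for y at 18
turn tool axes deg [ -0.76  -0.43 179.97] for y at 198
```

View pics/s15.png

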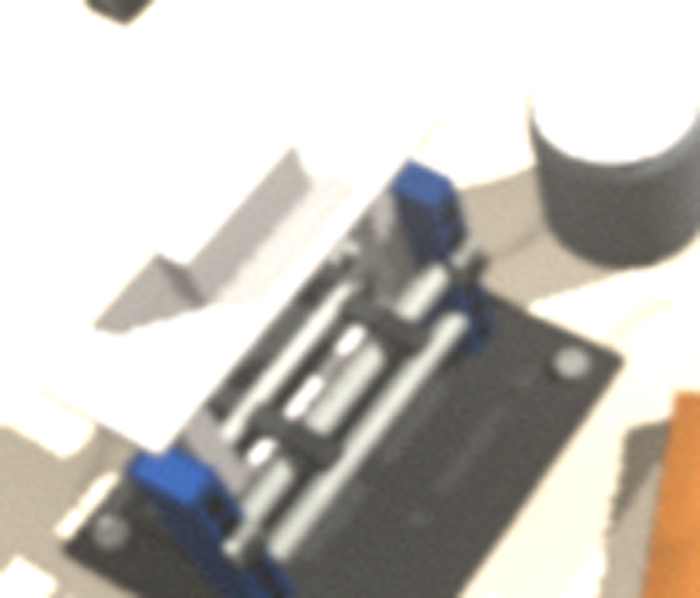

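View pics/s15f.png

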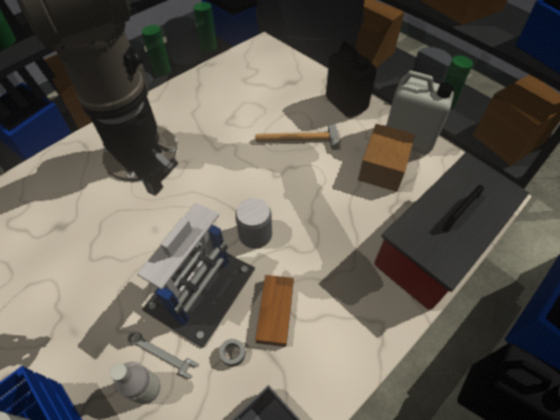

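The section hangs on the upper rung with its hooks out, the gripper is about 9 cm clear of it, and the bystanders are where they were (tin, collar, wrench, offcut, flask, hammer, carton). I'm handing in.

```bash
python3 -c "
from bench import job
print(job.hand_in())"
```

```text
the job is handed in; nothing more can be done
None
```

The section now hangs on the upper rung by its hooks, and I handed the job in at about 20 s. No verdict was reported.

- **Lift and hang:** I gripped the rib and raised the section to about fly 0.11 m, where the picture showed the hooks swung out. I then lowered it in small steps until the hooks took the weight, at about fly 0.051 m, and let go with zero force on the open fingers.
- **Press:** With the jaws shut I pressed on the rib top. The force read up to 14.7 N, and 10 to 14.7 N over about half a second. That puts roughly 16 to 20 N on the hooks, worked out from the press force plus the 5–6 N section weight; I could not measure the hook load directly.
- **Last checks:** The hooks are out on the upper rung, the section did not visibly move during the press, and the gripper is about 9 cm clear. By eye, the bystanders stand where they did.

**What went wrong or disagreed:**
- The first close missed the rib. In the pictures the fingertips sat about 37 mm behind the reported TCP, so I went lower and gripped again. That close touched nothing.
- With the grip still closed, before letting go, I twice pushed down harder than intended, at 8 N and then 12 N. The hooks carried about 18 N then, which is within the limit.
- The wrist force still read about -1.3 N in z when the gripper was clear of everything. I take that as sensor offset.

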